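# Square a strut against the bench fence

### The arm

A 7-joint arm with a two-finger parallel gripper is mounted at the origin on the work surface. World frame = base frame: x ahead of the robot, y to its left, z up, the work surface at z = 0. Lengths are in m, angles in rad, forces in N, time in s.
With the tool pointing down it reaches from about 0.425 to 0.875 m from the base axis. Payload 4.7 kg.
Tool frame: the origin (TCP) lies midway between the tips of the shut fingers; the grasp point (between the pads) lies 19 mm behind it; x points along the fingers, z is the direction in which the jaws open and shut, and the axes are right-handed (so a half turn about x gives the same grasp; the last joint's range is limited). The gripper opens to 87 mm and grips with 3 to 60 N. Pads are 19 mm wide; open, the fingers measure 117 mm over their backs; the gripper's body (75 mm by 190 mm) begins 51 mm behind the grasp point.
Start: joints at [1.294, 0.321, -0.07, 1.45, 0.023, 1.371, -0.057], TCP at [0.186, -0.623, 0.223] pointing down, gripper open.
Joint ranges: [-2.86, 2.86], [-0.3, 2.09], [-1.38, 1.24], [0.06, 2.45], [-1.56, 4.7], [0.09, 2.05], [-2.69, 2.69]. Speed limits (rad/s): [2.57, 2.57, 3.14, 3.14, 3.14, 3.14, 3.14].

### API

Orientations are given as a rotation vector (axis times angle).
In Python, from bench import ctrl gives the robot as it stands.
- The arm moves only by the shell command python3 -m pendant 'ROWS' [OPENING] [FORCE]. ROWS is JSON, a list of rows, each an object with "travel": the shift along the tool's x, y, z in m, a list of three; "twist": the turn about the tool's x in rad. In form: [{"travel": [x, y, z], "twist": twist}, ...]. A call has 1 to 10 rows; each row is the pose to reach, as a shift and turn from the pose measured when the call began, along the tool's axes at that moment; what a row does not reach only later rows make up. A row lasts 1/8 s, in which the tool goes at most 62.5 mm and 10.7 degrees, less where a joint would pass 70% of its speed; a pose out of reach is approached as far as the arm can. A call with a gripper value outside its range is refused whole. OPENING is the opening, from -1 (shut) to 1 (fully open), so that 0 is half open, set as the call begins (- or left out, the last holds). The fingers move at their own pace and stop on an object; FORCE is the grip in N (left out, the last holds). Time passes only in rows, so rows that repeat a pose let the fingers close. It gives the time, the measured TCP pose, the force and the opening at its end, in the units of the state.
- ctrl.get_state(): the state, without advancing time (a new reading comes with each control period).
- ctrl.get_image(name): name is "scene" or "top"; returns the picture (384x512x3 uint8, red, green, blue); there is no depth.
- ctrl.camera_model(name): a dict with "K" (3x3 intrinsics, pixels), "rvec" (rotation vector, rad) and "tvec" (3), from world to camera coordinates, as OpenCV has them. Camera axes: x right, y down, z forward; pixel columns grow to the right and rows downward; lengths in m; the calibration is good to about 2 mm. A picture is of the moment at which its call begins. camera_model takes no time and is no camera call.
- ctrl.close_job(): hands the job in, once; it reports no verdict.
The state is a dict: "time": time; "joint_positions": joint angles; "qd": joint speeds; "joint_torque": joint torques, N m; "position": TCP position; "tool_rot": TCP orientation; "ft_force": force on the tool from outside, world axes, zero at the start; "torque": the same for the moment, N m; "grip_width": opening from 0.0 (shut) to 1.0 (fully open).
Only numpy, scipy, OpenCV 4.12 (cv2) and the standard library are available. Lean on these libraries where they do the work, as an engineer would, in place of code of your own. Each camera call takes 0.05 s, during which the arm holds its last target.

### The job

Push the long steel strut across the bench, without lifting it, until it lies flat, parallel and flush against the wooden fence, open side still up. Leave the short strut where it is.

Things in the scene. Friction and masses are not known exactly. Their poses are not given: they have to be found in the camera images.
- fence: straight dark wooden rail with a pale tick scale on top, fixed to the bench beyond the struts: 740 mm long (its own y axis, roughly the robot's left-right), 30 mm thick (its x axis, which points away from the robot and the struts), 40 mm high. Origin: centre of its underside, on the bench top. The face to push against is the one towards the robot, 15 mm from the origin on its -x side. It does not move.
- long_strut_mid (a point): centre of the long strut: a loose U-shaped steel channel lying open side up on the bench on the robot's side of the fence, 300 mm long (its own y axis), 40 mm wide (x axis), 25 mm high (z axis up), walls 3 mm, about 0.5 kg. It lies askew, in front of either the left or the right half of the fence. This point is half-way along it, half-way across and half-way up (12.5 mm above the bench).
- short_strut_mid (a point): centre of the short strut: the same channel but only 160 mm long, about 0.3 kg, in front of the other half of the fence; to be left alone. Axes and point as for the long strut. A loose brass pipe coupling stands on the robot's side of it.

How it is judged:
By the outcome, as a careful person would: the job done as asked, in the order asked, and still so for the second after the job is handed in, with the robot touching nothing.
It also fails if it takes over 40 s, if anything falls off the work surface, if the arm or the gripper's body presses on something with over 40 N, if the wrist force passes 120 N, or if a joint passes its speed limit or range.

## Working session

There is one attempt and no reset: what is moved stays moved. The work goes in short steps, Python scripts to look and compute and a shell command to move; the robot and the scene stay as the last step left them, time stands still between calls to the robot, and variables do not carry over. Pictures are saved under pics/ and viewed, and the job is handed in when it is done.

```bash
mkdir -p pics; ls
python3 - <<'E'
from bench import ctrl
import cv2,numpy as np
for n in("scene","top"):
    im=ctrl.get_image(n); cv2.imwrite(f"pics/{n}0.png",im[:,:,::-1]); 
    m=ctrl.camera_model(n); print(n,np.round(m["K"],1).tolist(),m["rvec"],m["tvec"])
s=ctrl.get_state(); print(s)
E
```

```text
pics
scene [[427.8, 0.0, 257.7], [0.0, 427.8, 194.6], [0.0, 0.0, 1.0]] [ 2.24888522  1.31110418 -0.41392433] [-0.31315864 -0.42547152  1.03113694]
top [[462.0, 0.0, 254.5], [0.0, 462.0, 195.3], [0.0, 0.0, 1.0]] [ 1.98564082 -2.18788868  0.28824574] [0.05294697 0.61938591 0.56796929]
{'time': 0.1, 'joint_positions': array([ 1.29410135,  0.321747  , -0.07009007,  1.45154679,  0.02262922,
        1.3707636 , -0.0568929 ]), 'qd': array([-0.00069415, -0.00171805,  0.00076144, -0.001538  , -0.00144972,
        0.0003606 , -0.00167174]), 'joint_torque': array([-2.26955274e-05, -4.92574310e+01, -4.05653547e-01, -3.13401568e+01,
       -6.41860301e-02,  3.95057048e-02,  6.55096619e-05]), 'position': array([ 0.18617394, -0.62226696,  0.22157525]), 'tool_rot': array([ 0.99328703,  1.33431386, -0.99178283]), 'ft_force': array([-0.82333747,  0.51522218,  0.3905198 ]), 'torque': array([ 0.00741241, -0.00295247,  0.01262118]), 'grip_width': 1.0018408292620713}
```

View pics/scene0.png

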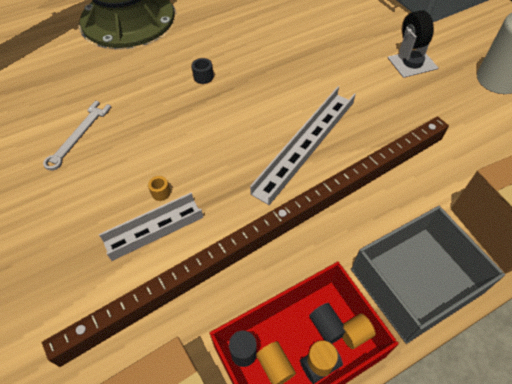

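View pics/top0.png

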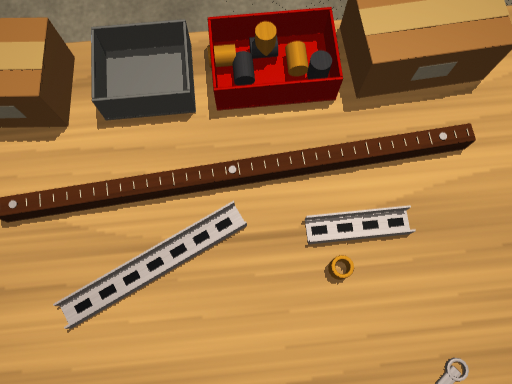

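The top view shows the long strut at left, with slots from (83,305) to (223,223). The short strut is at (358,226), the coupling at (342,267), and the fence runs from (10,208) to (472,135). Next I'll measure the slot centroids at floor height (z=3 mm) and the fence discs and edges at z=40 mm.

```bash
cat > h.py <<'E'
from bench import ctrl
import cv2,numpy as np
def ray(n,uv,z):
    m=ctrl.camera_model(n);K=np.array(m["K"],float);R=cv2.Rodrigues(np.array(m["rvec"],float))[0];t=np.array(m["tvec"],float).ravel()
    uv=np.atleast_2d(np.array(uv,float));C=-R.T@t
    d=np.c_[uv,np.ones(len(uv))]@np.linalg.inv(K).T@R
    return C+d*((z-C[2])/d[:,2])[:,None]
def proj(n,P):
    m=ctrl.camera_model(n);return cv2.projectPoints(np.array(P,float).reshape(-1,1,3),np.array(m["rvec"],float),np.array(m["tvec"],float),np.array(m["K"],float),None)[0][:,0]
def comps(mask,lo,hi):
    n,l,s,c=cv2.connectedComponentsWithStats(mask.astype(np.uint8))
    return [(c[i],s[i,4],l==i) for i in range(1,n) if lo<=s[i,4]<=hi]
def struts(n,im):
    hsv=cv2.cvtColor(im,cv2.COLOR_RGB2HSV)
    g=(hsv[...,1]<60)&(hsv[...,2]>80)
    out=[]
    for c,a,m in comps(g,600,8000):
        cn=cv2.findContours(m.astype(np.uint8),0,2)[0];hull=cv2.convexHull(max(cn,key=cv2.contourArea))
        f=np.zeros(m.shape,np.uint8);cv2.fillConvexPoly(f,hull,1)
        sl=[(k,b) for k,b,_ in comps((f>0)&(hsv[...,2]<60),25,300)]
        if len(sl)>=3: out.append((c,a,np.array([k for k,_ in sl]),[b for _,b in sl]))
    return out
def fence(n,im):
    hsv=cv2.cvtColor(im,cv2.COLOR_RGB2HSV)
    return hsv
E
python3 - <<'E'
from h import *
for n in("scene","top"):
    im=cv2.imread(f"pics/{n}0.png")[:,:,::-1].copy()
    for c,a,s,b in struts(n,im):
        P=ray(n,s,.003)[:,:2];mid=P.mean(0);u=np.linalg.svd(P-mid)[2][0];u*=np.sign(u[1])
        print(n,"strut",c.round(),len(s),b,"mid",mid.round(4),"yaw",np.arctan2(-u[0],u[1]).round(4), np.ptp(P@u).round(4))
    hsv=cv2.cvtColor(im,cv2.COLOR_RGB2HSV)
    dark=(hsv[...,2]<95)&(hsv[...,1]>120)&((hsv[...,0]<14)|(hsv[...,0]>170))
    if n=="scene":z=[(80,330),(282,213),(432,127)]
    else:z=[(12,204),(232,169),(443,136)]
    P=[]
    for p in z:
        w=hsv[p[1]-7:p[1]+8,p[0]-7:p[0]+8]
        m=((w[...,1]<90)&(w[...,2]>120)).astype(np.uint8)
        k=max(comps(m,5,200),key=lambda t:t[1]);P.append(k[0]+np.array(p)-7)
    W=ray(n,P,.04);print(n,np.round(P,1).tolist(),W.round(4).tolist())
    d=W[2]-W[0];d*=np.sign(d[1]);print("fence yaw",np.arctan2(-d[0],d[1]))
im=cv2.imread("pics/top0.png")
a=cv2.resize(im[190:340,40:260],None,fx=3.6,fy=3.6,interpolation=cv2.INTER_CUBIC);cv2.imwrite("pics/c1.png",a)
im=cv2.imread("pics/scene0.png")
a=cv2.resize(im[80:240,220:450],None,fx=3.4,fy=3.4,interpolation=cv2.INTER_CUBIC);cv2.imwrite("pics/c2.png",a)
s=ctrl.get_state();print(cv2.Rodrigues(s["tool_rot"])[0].round(3))
E
```

```text
scene strut [299. 147.] 7 [np.int32(36), np.int32(40), np.int32(42), np.int32(47), np.int32(54), np.int32(57), np.int32(61)] mid [0.5495 0.1532] yaw 0.441 0.2388
scene strut [150. 226.] 4 [np.int32(47), np.int32(48), np.int32(47), np.int32(53)] mid [ 0.576  -0.1614] yaw 0.0085 0.1204
scene [[80.0, 329.2], [283.0, 212.2], [431.7, 126.0]] [[0.6984, -0.3056, 0.04], [0.6756, 0.0256, 0.04], [0.6523, 0.353, 0.04]]
fence yaw 0.06983842893932224
top strut [151. 265.] 7 [np.int32(112), np.int32(116), np.int32(117), np.int32(122), np.int32(125), np.int32(130), np.int32(133)] mid [0.5499 0.1521] yaw 0.4405 0.2403
top strut [357. 226.] 4 [np.int32(109), np.int32(105), np.int32(110), np.int32(110)] mid [ 0.5783 -0.1633] yaw 0.0062 0.1202
top [[12.2, 203.5], [231.9, 168.8], [442.6, 135.6]] [[0.6546, 0.3517, 0.04], [0.6772, 0.0218, 0.04], [0.6997, -0.308, 0.04]]
fence yaw 0.0682430349573307
[[-0.001  0.958  0.287]
 [ 0.002  0.287 -0.958]
 [-1.    -0.    -0.002]]
```

View pics/c2.png

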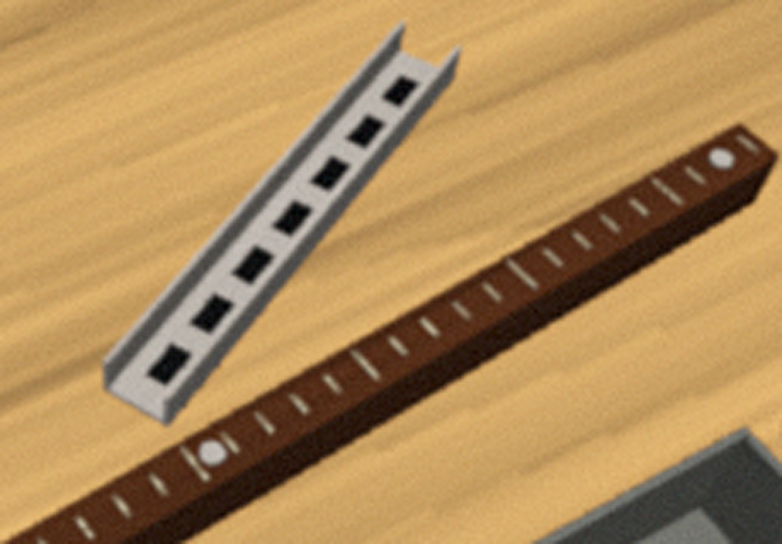

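```bash
cat >> h.py <<'E'
def to(x,y,z,yaw):
    s=ctrl.get_state();R=cv2.Rodrigues(s["tool_rot"])[0]
    cur=np.arctan2(R[1,1],R[0,1])
    print("travel",(R.T@(np.array([x,y,z])-s["position"])).round(4),"twist",round(cur-yaw,3))
def st():
    s=ctrl.get_state();R=cv2.Rodrigues(s["tool_rot"])[0]
    print("t",round(s["time"],2),"p",s["position"].round(4),"yaw",np.arctan2(R[1,1],R[0,1]).round(4),"tilt",R[2,0].round(4),"F",s["ft_force"].round(1),"g",round(s["grip_width"],2),"q",s["joint_positions"].round(2))
E
python3 -c "
from h import *
to(.42,-.42,.2,.35);to(.53,-.15,.2,.44);to(.487,.145,.2,.44)"
```

```text
travel [ 0.0218  0.282  -0.1267] twist -0.059
travel [ 0.0221  0.4648 -0.3538] twist -0.149
travel [ 0.0226  0.5082 -0.6487] twist -0.149
```

```bash
python3 -m pendant '[{"travel":[0,0.055,-0.025],"twist":0},{"travel":[0,0.11,-0.05],"twist":0},{"travel":[0.01,0.165,-0.075],"twist":-0.03},{"travel":[0.01,0.22,-0.1],"twist":-0.05},{"travel":[0.02,0.28,-0.125],"twist":-0.06},{"travel":[0.02,0.315,-0.17],"twist":-0.08},{"travel":[0.02,0.35,-0.215],"twist":-0.1},{"travel":[0.02,0.39,-0.26],"twist":-0.12},{"travel":[0.02,0.43,-0.31],"twist":-0.15},{"travel":[0.02,0.46,-0.35],"twist":-0.15}]' 1
python3 -c "
from h import *
st();to(.487,.145,.15,.44)"
```

```text
time: 1.35
position: [0.527, -0.1522, 0.2019]
tool_rot: [0.879, 1.388, -0.876]
ft_force: [1.4, -1.0, -0.4]
grip_width: 1.0
t 1.35 p [ 0.527  -0.1522  0.2019] yaw 0.4428 tilt -1.0 F [ 1.4 -1.  -0.4] g 1.0 q [ 0.66  0.15 -0.47  1.72  0.07  1.29 -0.95]
travel [ 0.0525  0.0912 -0.2855] twist 0.003
```

```bash
python3 -m pendant '[{"travel":[0.01,0.015,-0.05],"twist":0},{"travel":[0.02,0.03,-0.1],"twist":0},{"travel":[0.03,0.045,-0.15],"twist":0},{"travel":[0.04,0.06,-0.2],"twist":0},{"travel":[0.05,0.08,-0.25],"twist":0},{"travel":[0.05,0.09,-0.285],"twist":0},{"travel":[0.05,0.091,-0.286],"twist":0}]' 1
python3 - <<'E'
from h import *
st();to(.487,.145,.011,.44)
for n in("scene","top"):
    cv2.imwrite(f"pics/{n}1.png",ctrl.get_image(n)[:,:,::-1])
E
```

```text
time: 2.22
position: [0.4853, 0.1489, 0.1523]
tool_rot: [0.874, 1.392, -0.871]
ft_force: [0.5, -0.6, 0.5]
grip_width: 0.999
t 2.23 p [0.4853 0.1489 0.1523] yaw 0.449 tilt -1.0 F [ 0.5 -0.6  0.5] g 1.0 q [ 0.34  0.12 -0.72  1.87  0.08  1.19 -1.53]
travel [ 0.1413 -0.0002  0.0047] twist 0.009
```

View pics/scene1.png

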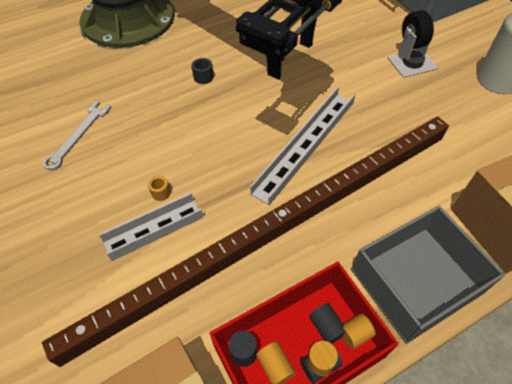

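View pics/top1.png

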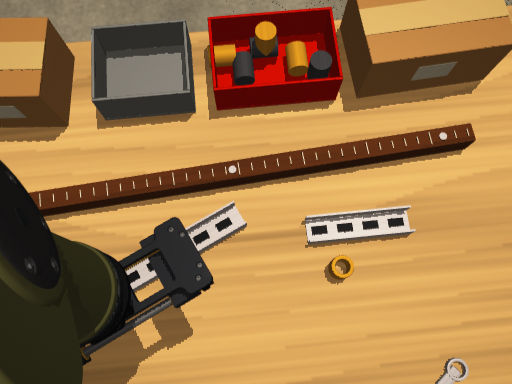

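The gripper is above and behind the long strut, with its fingers straddling the strut's mid-length (scene ~(275,60), top ~(170,260)), and nothing has been touched. Next I descend.

```bash
python3 -m pendant '[{"travel":[0.04,0,0.005],"twist":0.01},{"travel":[0.08,0,0.005],"twist":0.01},{"travel":[0.11,0,0.005],"twist":0.01},{"travel":[0.13,0,0.005],"twist":0.01},{"travel":[0.141,0,0.005],"twist":0.01},{"travel":[0.141,0,0.005],"twist":0.01}]' 1
python3 - <<'E'
from h import *
st();cv2.imwrite(f"pics/scene2.png",cv2.resize(ctrl.get_image("scene")[0:240,150:470,::-1],None,fx=2.4,fy=2.4))
to(.487,.145,.011,.44)
E
```

```text
time: 3.08
position: [0.4884, 0.1395, 0.0108]
tool_rot: [0.885, 1.386, -0.886]
ft_force: [-0.2, 0.6, 0.7]
grip_width: 0.999
t 3.08 p [0.4884 0.1395 0.0108] yaw 0.4318 tilt -1.0 F [-0.2  0.6  0.7] g 1.0 q [ 0.28  0.31 -0.68  2.    0.24  0.92 -1.66]
travel [ 0.0005  0.0003 -0.0053] twist -0.008
```

View pics/scene2.png

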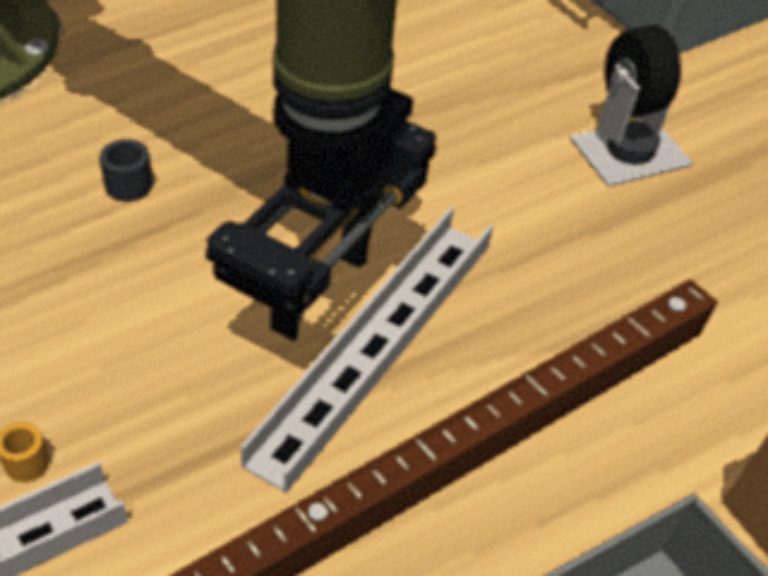

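Fingers are down at z≈11 mm behind the strut's rear wall (crop (285,320) and (357,245)), with clear gap. Now I advance to contact, shifting slightly left.

```bash
python3 -m pendant '[{"travel":[0,0.01,-0.008],"twist":-0.008},{"travel":[0,0.018,-0.012],"twist":-0.008},{"travel":[0,0.022,-0.012],"twist":-0.008},{"travel":[0,0.026,-0.012],"twist":-0.008},{"travel":[0,0.029,-0.012],"twist":-0.008},{"travel":[0,0.031,-0.012],"twist":-0.008}]' 1
python3 - <<'E'
from h import *
st();im=ctrl.get_image("scene");cv2.imwrite(f"pics/scene3.png",cv2.resize(im[0:240,150:470,::-1],None,fx=2.4,fy=2.4))
for c,a,s,b in struts("scene",im):
        P=ray("scene",s,.003)[:,:2];mid=P.mean(0);u=np.linalg.svd(P-mid)[2][0];u*=np.sign(u[1])
        print("strut",len(s),"mid",mid.round(4),"yaw",np.arctan2(-u[0],u[1]).round(4), np.ptp(P@u).round(4))
E
```

```text
time: 3.88
position: [0.5106, 0.1631, 0.0111]
tool_rot: [0.878, 1.389, -0.882]
ft_force: [-3.9, -1.4, 3.1]
grip_width: 1.0
t 3.88 p [0.5106 0.1631 0.0111] yaw 0.4398 tilt -1.0 F [-3.9 -1.4  3.1] g 1.0 q [ 0.23  0.37 -0.67  1.93  0.28  0.94 -1.71]
strut 3 mid [0.4506 0.5043] yaw 0.6983 0.0731
strut 7 mid [0.5493 0.1532] yaw 0.4451 0.2391
strut 4 mid [ 0.5761 -0.1614] yaw 0.0079 0.1204
strut 4 mid [0.8506 0.2588] yaw 1.4152 0.116
```

View pics/scene3.png

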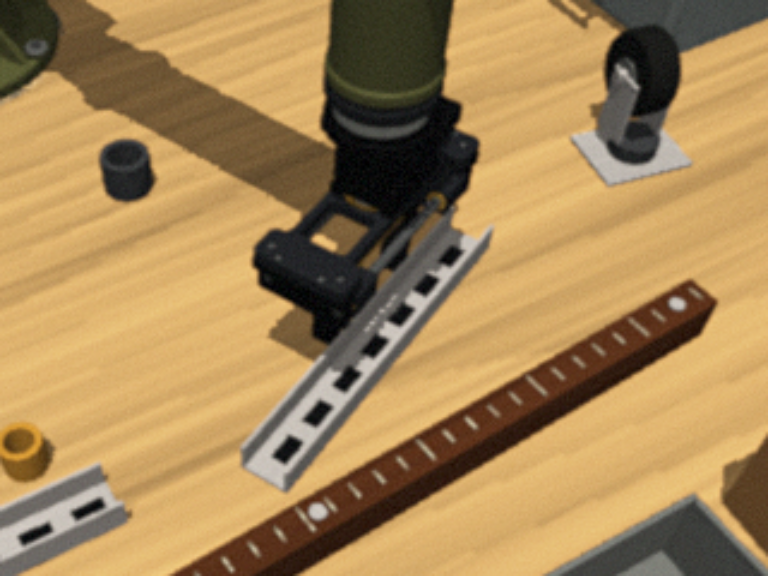

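Both fingers touch the rear wall (crop (335,330) and (395,265)) at about 4 N, and the strut hasn't moved. Now I push while turning.

```bash
python3 -m pendant '[{"travel":[0,0.005,0],"twist":0.02},{"travel":[0,0.01,-0.001],"twist":0.04},{"travel":[0,0.015,-0.001],"twist":0.06},{"travel":[0,0.02,-0.002],"twist":0.08},{"travel":[0,0.025,-0.002],"twist":0.1},{"travel":[0,0.031,-0.002],"twist":0.12},{"travel":[0,0.036,-0.002],"twist":0.14},{"travel":[0,0.041,-0.002],"twist":0.16},{"travel":[0,0.046,-0.001],"twist":0.18},{"travel":[0,0.051,-0.001],"twist":0.2}]' 1
python3 - <<'E'
from h import *
st();im=ctrl.get_image("scene");cv2.imwrite(f"pics/scene4.png",cv2.resize(im[0:240,150:470,::-1],None,fx=2.4,fy=2.4))
for c,a,s,b in struts("scene",im):
        P=ray("scene",s,.003)[:,:2];mid=P.mean(0);u=np.linalg.svd(P-mid)[2][0];u*=np.sign(u[1])
        print("strut",len(s),"mid",mid.round(4),"yaw",np.arctan2(-u[0],u[1]).round(4), np.ptp(P@u).round(4))
E
```

```text
time: 5.18
position: [0.5569, 0.1858, 0.011]
tool_rot: [1.03, 1.315, -1.035]
ft_force: [-2.4, -0.4, -0.6]
grip_width: 1.0
t 5.17 p [0.5569 0.1858 0.011 ] yaw 0.2382 tilt -1.0 F [-2.4 -0.4 -0.6] g 1.0 q [ 0.14  0.46 -0.61  1.8   0.31  0.98 -1.93]
strut 3 mid [0.4507 0.5035] yaw 0.7047 0.0716
strut 7 mid [0.5927 0.1686] yaw 0.2433 0.2395
strut 4 mid [ 0.5761 -0.1614] yaw 0.0066 0.1202
```

View pics/scene4.png

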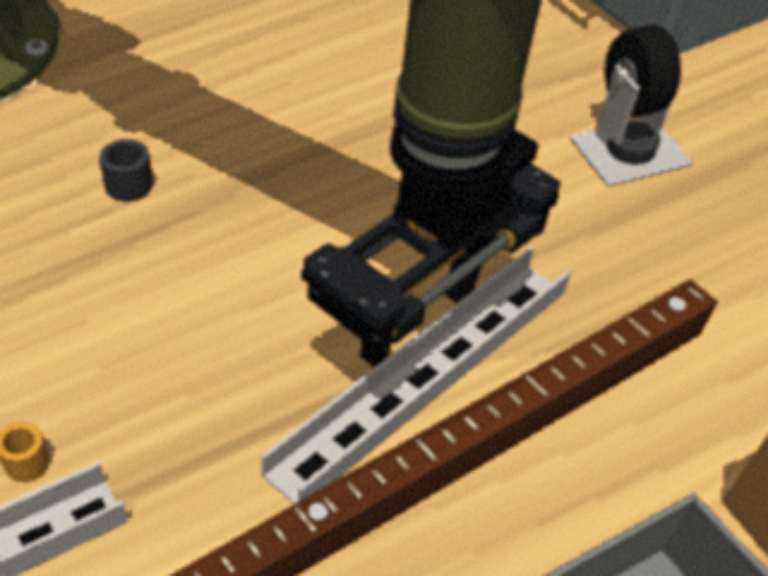

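The strut follows the tool exactly (yaw 0.24, mid (0.593, 0.169)), and its near corner is ~13 mm short of the fence. I'll continue.

```bash
python3 -m pendant '[{"travel":[0,0.005,0],"twist":0.02},{"travel":[0,0.01,-0.001],"twist":0.04},{"travel":[0,0.014,-0.001],"twist":0.06},{"travel":[0,0.019,-0.002],"twist":0.08},{"travel":[0,0.024,-0.002],"twist":0.1},{"travel":[0,0.029,-0.002],"twist":0.12},{"travel":[0,0.033,-0.002],"twist":0.14},{"travel":[0,0.036,-0.002],"twist":0.155},{"travel":[0,0.038,-0.002],"twist":0.168},{"travel":[0,0.04,-0.002],"twist":0.17}]' 1
python3 - <<'E'
from h import *
st();im=ctrl.get_image("scene");cv2.imwrite(f"pics/scene5.png",cv2.resize(im[0:240,150:470,::-1],None,fx=2.4,fy=2.4))
for c,a,s,b in struts("scene",im):
        P=ray("scene",s,.003)[:,:2];mid=P.mean(0);u=np.linalg.svd(P-mid)[2][0];u*=np.sign(u[1])
        print("strut",len(s),"mid",mid.round(4),"yaw",np.arctan2(-u[0],u[1]).round(4), np.ptp(P@u).round(4))
E
```

```text
time: 6.48
position: [0.5958, 0.1975, 0.0111]
tool_rot: [1.158, 1.243, -1.162]
ft_force: [-5.5, -1.0, 2.5]
grip_width: 1.0
t 6.47 p [0.5958 0.1975 0.0111] yaw 0.0669 tilt -1.0 F [-5.5 -1.   2.5] g 1.0 q [ 0.08  0.52 -0.56  1.7   0.31  1.01 -2.09]
strut 3 mid [0.4489 0.5058] yaw 0.6836 0.0812
strut 7 mid [0.6281 0.1745] yaw 0.0686 0.2395
strut 4 mid [ 0.5761 -0.1613] yaw 0.0055 0.1204
```

View pics/scene5.png

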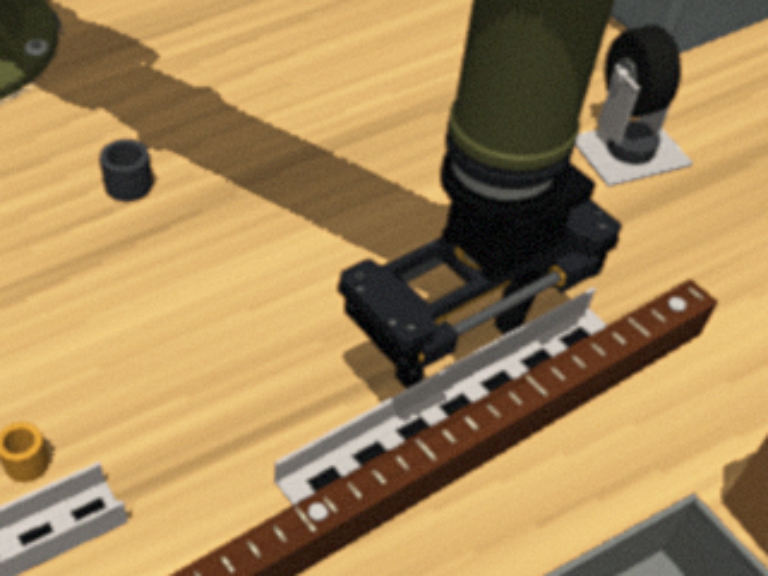

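The strut is now parallel (yaw 0.069) and ~2–3 mm from the fence. I'll press in gently and watch the force.

```bash
python3 -m pendant '[{"travel":[0,0.001,0],"twist":0},{"travel":[0,0.002,0],"twist":0},{"travel":[0,0.003,0],"twist":0},{"travel":[0,0.003,0],"twist":0}]' 1
python3 -c "
from h import *
st()"
```

```text
time: 7.02
position: [0.5979, 0.1976, 0.011]
tool_rot: [1.156, 1.244, -1.164]
ft_force: [-7.4, -2.1, 4.6]
grip_width: 0.999
t 7.03 p [0.5979 0.1976 0.011 ] yaw 0.0674 tilt -1.0 F [-7.4 -2.1  4.6] g 1.0 q [ 0.08  0.53 -0.55  1.69  0.31  1.02 -2.09]
```

```bash
python3 -m pendant '[{"travel":[0,0.001,0],"twist":0},{"travel":[0,0.002,0],"twist":0},{"travel":[0,0.002,0],"twist":0}]' 1
python3 - <<'E'
from h import *
st();im=ctrl.get_image("scene");cv2.imwrite(f"pics/scene6.png",cv2.resize(im[80:230,240:450,::-1],None,fx=3.8,fy=3.8))
E
```

```text
time: 7.4
position: [0.598, 0.1976, 0.011]
tool_rot: [1.153, 1.246, -1.167]
ft_force: [-9.5, -1.4, 6.6]
grip_width: 1.0
t 7.4 p [0.598  0.1976 0.011 ] yaw 0.068 tilt -1.0 F [-9.5 -1.4  6.6] g 1.0 q [ 0.08  0.53 -0.55  1.69  0.31  1.02 -2.09]
```

View pics/scene6.png

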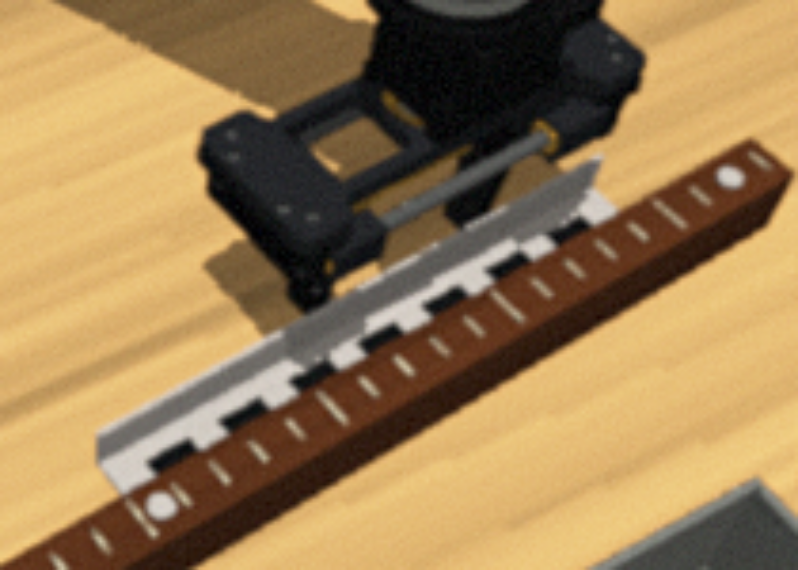

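The strut seems to sit at the fence; the TCP stopped at 0.598 and force is rising. I'll press a bit more to confirm.

```bash
python3 -m pendant '[{"travel":[0,0.002,0],"twist":0},{"travel":[0,0.004,0],"twist":0},{"travel":[0,0.005,0],"twist":0},{"travel":[0,0.005,0],"twist":0}]' 1
python3 -c "
from h import *
st()"
```

```text
time: 7.95
position: [0.598, 0.1975, 0.0108]
tool_rot: [1.146, 1.252, -1.175]
ft_force: [-16.4, -3.0, 13.3]
grip_width: 0.999
t 7.95 p [0.598  0.1975 0.0108] yaw 0.0687 tilt -0.9998 F [-16.4  -3.   13.3] g 1.0 q [ 0.07  0.54 -0.55  1.68  0.31  1.04 -2.09]
```

It has hit a hard stop: 16 N with no motion, and yaw settled at 0.0687 (fence 0.068–0.070). I'll back off, rise and check.

```bash
python3 -m pendant '[{"travel":[0,-0.01,0],"twist":0},{"travel":[0,-0.03,0],"twist":0},{"travel":[0,-0.05,0],"twist":0},{"travel":[-0.03,-0.06,0],"twist":0},{"travel":[-0.08,-0.065,0],"twist":0},{"travel":[-0.13,-0.07,0],"twist":0},{"travel":[-0.17,-0.08,0.02],"twist":0},{"travel":[-0.19,-0.09,0.07],"twist":0},{"travel":[-0.19,-0.09,0.12],"twist":0},{"travel":[-0.19,-0.09,0.17],"twist":0}]' 1
python3 -m pendant '[{"travel":[0,0,0.06],"twist":0},{"travel":[0,0,0.12],"twist":0},{"travel":[0,0,0.18],"twist":0},{"travel":[0,0,0.22],"twist":0},{"travel":[0,0,0.22],"twist":0}]'
python3 - <<'E'
from h import *
st()
for n in("scene","top"):
    im=ctrl.get_image(n)
    a=im[80:230,240:450] if n=="scene" else im[130:290,0:220]
    cv2.imwrite(f"pics/{n}7.png",cv2.resize(a[:,:,::-1],None,fx=3.6,fy=3.6))
    for c,a,s,b in struts(n,im):
        P=ray(n,s,.003)[:,:2];mid=P.mean(0);u=np.linalg.svd(P-mid)[2][0];u*=np.sign(u[1])
        print(n,"strut",len(s),b,"mid",mid.round(4),"yaw",np.arctan2(-u[0],u[1]).round(4), np.ptp(P@u).round(4))
E
```

```text
time: 9.2
position: [0.5251, 0.0207, 0.2044]
tool_rot: [1.147, 1.247, -1.172]
ft_force: [1.0, -1.0, 0.8]
grip_width: 0.999
time: 9.82
position: [0.54, -0.2044, 0.2056]
tool_rot: [1.152, 1.24, -1.177]
ft_force: [0.2, 0.2, 0.0]
grip_width: 1.0
t 9.82 p [ 0.54   -0.2044  0.2056] yaw 0.0611 tilt -0.9999 F [0.2 0.2 0. ] g 1.0 q [ 0.62  0.2  -0.36  1.64  0.09  1.32 -1.26]
scene strut 3 [np.int32(90), np.int32(80), np.int32(95)] mid [0.4505 0.5043] yaw 0.6898 0.0737
scene strut 7 [np.int32(33), np.int32(33), np.int32(38), np.int32(39), np.int32(42), np.int32(43), np.int32(45)] mid [0.6292 0.1745] yaw 0.0689 0.2392
scene strut 4 [np.int32(43), np.int32(44), np.int32(46), np.int32(50)] mid [ 0.5762 -0.1614] yaw 0.0067 0.1205
scene strut 3 [np.int32(28), np.int32(30), np.int32(113)] mid [0.8727 0.2582] yaw 1.3101 0.0764
top strut 7 [np.int32(106), np.int32(103), np.int32(110), np.int32(107), np.int32(111), np.int32(112), np.int32(115)] mid [0.6313 0.1732] yaw 0.0674 0.2397
top strut 3 [np.int32(103), np.int32(108), np.int32(108)] mid [ 0.5783 -0.1435] yaw 0.0078 0.0805
```

View pics/scene7.png

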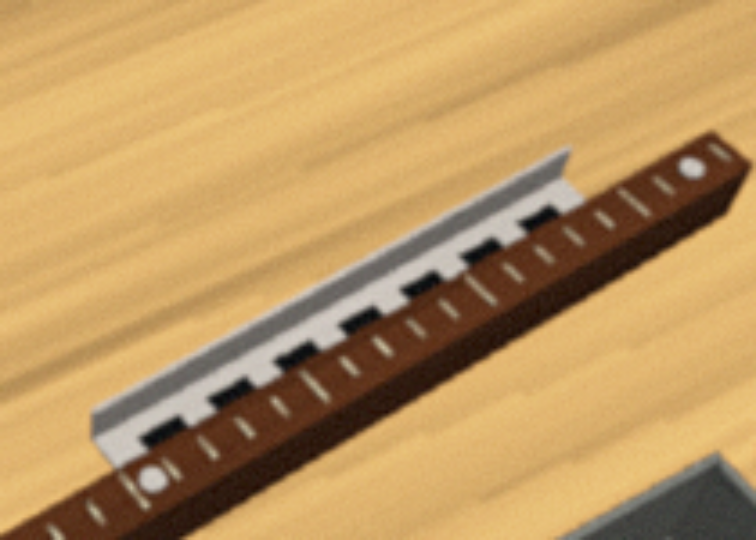

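View pics/top7.png

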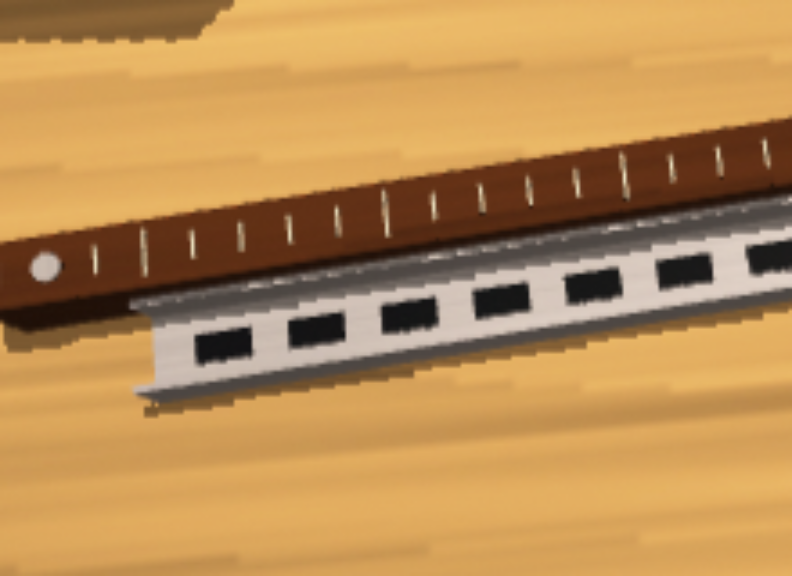

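Top view: the rear edge runs parallel along the fence, with no wood visible between the strut and the fence. The computed gap is ≈0.4 mm and yaw is 0.067 against 0.068 for the fence. The short strut hasn't moved and the robot is clear, so I'm handing in.

```bash
python3 -c "
from h import *
print(ctrl.close_job())"
```

```text
the job is handed in; nothing more can be done
None
```

The long strut now lies flat and flush against the fence, open side up, and the job is handed in at about 10 s on the robot's clock. I pushed it with both open fingers low on its rear wall, turning it as it moved, then pressed it to a hard stop (about 16 N horizontally, no further motion). After that I backed off and raised the arm clear.

- **Long strut:** from the top camera its yaw is 0.067 against the fence's 0.068 rad. Its centre is about 0.4 mm from the ideal flush position, within the 2 mm calibration.
- **Scene camera:** it gives the same yaw (0.069 against 0.070), but puts the strut's centre about 2 mm nearer the robot. I put this down to the fence hiding part of the slots I measured from, because the top view and the hard stop both agree on contact.
- **Short strut:** unmoved in the scene camera, at (0.576, -0.161) before and after. The last top view found only three of its four slots, probably hidden by the gripper, so its different mid-point there isn't a valid comparison.
- **Brass coupling:** I didn't measure it. The gripper only came near it high up, at about 0.2 m.

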